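Click the ruby compartment round to the hatch and open it

ROBOT

A 6-joint arm with a two-finger parallel gripper is mounted at the origin on the work surface. World frame = base frame: x ahead of the robot, y to its left, z up, the work surface at z = 0. Lengths are in m, angles in rad, forces in N, time in s.
With the tool pointing down it reaches from about 0.35 to 0.975 m from the base axis. Payload 4.9 kg.
Tool frame: the origin (TCP) lies midway between the tips of the shut fingers; the grasp point (between the pads) lies 19 mm behind it; x points along the fingers, z is the direction in which the jaws open and shut, and the axes are right-handed (so a half turn about x gives the same grasp; the last joint's range is limited). The gripper opens to 85 mm and grips with 20 to 120 N. Pads are 22 mm wide; open, the fingers measure 114 mm over their backs; the gripper's body (76 mm by 85 mm) begins 54 mm behind the grasp point. The pads swing forward as they close: fully open they stand 13 mm farther back than shut.
Start: joints at [1.053, 0.053, 1.613, -0, 1.476, -0.119], TCP at [0.243, 0.576, 0.231] pointing down, gripper open.
Joint ranges: [-3.01, 3.01], [-1.01, 2.22], [0.06, 2.58], [-1.02, 4.17], [0.09, 2.62], [-3.14, 3.14]. Speed limits (rad/s): [2.57, 2.57, 3.14, 3.14, 3.14, 3.14].

INTERFACE

Orientations are given as a unit quaternion [w, x, y, z].
In Python, from plant import state, cams, workorder, nets gives the robot as it stands.
- The arm moves only by the tool play_rows, never from a script. Its argument "motion" is a list of rows, each a list of 3 entries, a list of its own where there are three numbers: the closure, from -1 (fully open) to 1 (shut), then the shift along the world's x, y, z in m, then the turn about the world's z in rad. A call has 1 to 5 rows; each row is the pose to reach, as a shift and turn from the pose commanded when the call began; what a row does not reach only later rows make up. A row lasts 1/10 s, in which the tool goes at most 50 mm and 8.59 degrees, less where a joint would pass 70% of its speed; a pose out of reach is approached as far as the arm can. A call with a gripper value outside its range is refused whole. The fingers move at their own pace and stop on an object; the grip force is fixed at half the most. Time passes only in rows, so rows that repeat a pose let the fingers close. It gives the time, the measured TCP pose, the force and the opening at its end, in the units of the state.
- state(): the state, without advancing time (a new reading comes with each control period).
- cams.grab_frame(name): name is "scene" or "top"; returns (picture, depth): 420x560x3 uint8, red, green, blue; 420x560 float32, m along the optical axis (not along the pixel's ray), 0 where there is no reading.
- cams.camera_info(name): a dict with "K" (3x3 intrinsics, pixels), "rvec" (rotation vector, rad) and "tvec" (3), from world to camera coordinates, as OpenCV has them. Camera axes: x right, y down, z forward; pixel columns grow to the right and rows downward; lengths in m; the calibration is good to about 2 mm. A picture is of the moment at which its call begins. camera_info takes no time and is no camera call.
- workorder.job_done(): hands the job in, once; it reports no verdict.
Trained networks look in the newest picture that a camera, given by its name, has taken for a name from the list of things; names that differ only in an ending like _2 or _b are one class to them, and where a whole thing is asked for, a point or a joint stands for the part that bears it (a point fixed in the world has none). Each returns a list of dicts, best first, with "score" (0 to 1); they miss things now and then, are a little off and sometimes report something else, mostly with a low value. They report only what shows in the picture. A call takes as long as a camera call.
- nets.recognise(camera, target): "at" ([x, y, z] in m, in world coordinates, good to about 4 mm: the middle of the surface that is visible of it).
- nets.landmark_of(camera, target): "at" ([x, y, z] in m, in world coordinates, good to about 4 mm: a listed point, or the origin of a listed thing).
The state is a dict: "time": time; "joint_pos": joint angles; "joint_vel": joint speeds; "joint_efforts": joint torques, N m; "tool_pos": TCP position; "tool_rot": TCP orientation; "contact_force": force on the tool from outside, world axes, zero at the start; "ft_torque": the same for the moment, N m; "gripper_width": opening from 0.0 (shut) to 1.0 (fully open).
Only numpy, scipy, OpenCV 4.12 (cv2) and the standard library are available. Lean on these libraries where they do the work, as an engineer would, in place of code of your own. Each camera call takes 0.05 s, during which the arm holds its last target.

TASK

Turn the wheel of the round parts organizer by flicking the blue tabs on its rim with a fingertip, click after click, until the compartment with the red ruby jewels has clicked in exactly under the sliding hatch. Only then push the hatch fully open by its black bar. Do not lift the organizer or shove it out of place, and leave the other things on the bench alone.

Things in the scene. Friction and masses are not known exactly. Their poses are not given: they have to be found in the camera images.
- organizer: Round clear parts organizer, 168 mm wide over its tabs, 62 mm high, loose on rubber feet (1.3 kg; slides under some 10 N). Origin: centre of its underside, on the wheel's axle; z up; its own -x axis points from the axle to the hatch. Steel foot, radius 70 mm, up to z 8 mm (brass spring housing on it to z 18 mm); then the wheel; on top a fixed clear lid of radius 61 mm, top face at z 47 mm
- rim (a point): Centre of the wheel at mid height of its tabs (on the axle, z 33.5 mm). The wheel is clear, radius 62 mm, z 22 to 42 mm, with eight compartments and eight blue upright finger tabs from radius 62 to 84 mm, 8 mm thick, z 25 to 42 mm, in line with the walls between compartments. On a click the tabs lie at 22.5 + 45 k degrees from the organizer's x axis; the gap between two is about 45 mm
- wheel (a joint): Turn of the wheel (rad), growing clockwise seen from above; 0, or any whole turn: ruby compartment under the hatch. Starts 1 to 4 clicks of 0.785 short of 0 (-0.785, -1.571, -2.356 or -3.142, settled within 0.5 s). Sprung click stops, good to 0.03 rad: pushed past halfway, which takes 1 to 2 N at a tab, it jumps on to the next one and stays; before halfway it springs back. Turns both ways
- ruby_pocket (a point): Floor centre of the compartment with the red ruby jewels (the others hold brass, steel, blue, copper, black, grey and white parts), 41 mm from the axle; turns with the wheel
- window (a point): Centre of the 26 x 26 mm window in the lid, at the lid's top face (z 47 mm), 41 mm from the axle along the organizer's -x axis; the clear hatch covers it at the start
- hatch (a joint): Opening of the sliding hatch (m): 0 shut, as at the start; 0.032 fully open, at its stop. It slides along the organizer's +x axis, from the window towards and over the axle, between two low rails (tops at z 53 mm), needs about 1 N and stays where it is left
- hatch_bar (a point): Middle of the top edge (z 62 mm) of the hatch's black finger bar, 50 mm from the axle when shut; the bar is 30 mm long across the sliding direction, 6 mm thick, and stands 12 mm above the hatch plate. It is pushed on its outer side, towards the axle
- loupe: Bystander: chrome eye loupe, 38 mm wide, 31 mm high, origin under its centre
- tray: Bystander: white ceramic tray, 75 x 110 x 14 mm, origin under its centre
- blower: Bystander: red silicone blower bulb, standing, 58 mm wide and 108 mm high with its black nozzle, origin under its centre
- dust_cover: Bystander: clear round dust cover with a black knob, 80 mm wide, 56 mm high, origin under its centre
- tweezers: Bystander: steel tweezers lying flat, 128 mm long along their x axis, 8 mm high, origin under their middle
- screwdriver: Bystander: fine screwdriver lying along its x axis, 116 mm long, 11 mm high, origin under its middle
- movement_holder: Bystander: small aluminium vice holding a brass watch movement, 58 x 26 mm, 17 mm high, origin under its centre

How it is judged:
On the way, in this order (a step that is already met when the one before it is completed fails the run):
1. the ruby compartment stands under the shut hatch (horizontal distance between ruby_pocket and window below 0.006 m and value of joint hatch below 0.005 m), for 0.2 s.
2. the hatch is pushed open over it (horizontal distance between ruby_pocket and window below 0.006 m and value of joint hatch above 0.026 m), for 0.2 s.
At the end, for the whole second after the job is handed in: The ruby compartment rests within 6 mm of centred under the window, the hatch is open by at least 26 of its 32 mm, and the organizer stands level on the bench within 30 mm of where it was; all is at rest (all of step 2 and linear speed of organizer below 0.01 m/s and height (world z) of organizer below 0.004 m and angle between organizer's own z axis and vertical below 0.05 rad and distance of organizer from where it was at the start of the episode below 0.03 m); the robot touches nothing.
It fails at once if the hatch was opened with another compartment under it (value of joint hatch above 0.006 m and horizontal distance between ruby_pocket and window above 0.01 m).
It fails at once if the organizer was lifted or tipped (height (world z) of organizer above 0.008 m or angle between organizer's own z axis and vertical above 0.12 rad).
It fails at once if the organizer was shoved out of place (more than 30 mm) (distance of organizer from where it was at the start of the episode above 0.03 m).
It fails at once if a bystander was moved or lifted (more than 15 mm) (distance of any of loupe, tray, blower, dust_cover, tweezers, screwdriver, movement_holder from where it was at the start of the episode above 0.015 m).
It also fails if it takes over 72 s, if anything falls off the work surface, if the arm or the gripper's body presses on something with over 40 N, if the wrist force passes 120 N, or if a joint passes its speed limit or range.

## Working session

There is one attempt and no reset: what is moved stays moved. The work goes in short steps, Python scripts to look and compute and a tool call to move; the robot and the scene stay as the last step left them, time stands still between calls to the robot, and variables do not carry over. Pictures are saved under pics/ and viewed, and the job is handed in when it is done.

Besides the shell and the picture viewer there is one more tool, called after "Call:" as name([rows], argument=value, ...), one row to a line, values as JSON. play_rows: Moves the arm, as the interface text tells. Its arguments: {"type":"object","properties":{"motion":{"type":"array","items":{"type":"array"}}},"required":["motion"]}

```bash
mkdir -p pics
python3 - <<'E'
from plant import state,cams,nets
import cv2
for c in ("scene","top"):
    p,d=cams.grab_frame(c); cv2.imwrite(f"pics/{c}0.png",p[:,:,::-1])
for n in ["organizer","rim","window","ruby_pocket","hatch_bar"]:
    print(n,[(c,[round(x,3) for x in r["at"]],round(r["score"],2)) for c in ("scene","top") for r in nets.landmark_of(c,n)[:2]])
for n in "loupe tray blower dust_cover tweezers screwdriver movement_holder".split():
    print(n,[([round(x,3) for x in r["at"]],round(r["score"],2)) for r in nets.landmark_of("top",n)[:2]])
s=state();print(s["time"],s["tool_pos"],s["tool_rot"],s["contact_force"],s["gripper_width"])
E
```

```text
organizer [('scene', [0.544, 0.136, 0.001], 0.73), ('top', [0.55, 0.135, -0.001], 0.79), ('top', [0.51, 0.143, 0.046], 0.54)]
rim [('scene', [0.547, 0.132, 0.031], 0.92), ('top', [0.368, -0.171, 0.003], 0.42)]
window [('scene', [0.503, 0.141, 0.048], 0.56), ('top', [0.511, 0.143, 0.044], 0.68), ('top', [0.765, 0.082, -0.002], 0.3)]
ruby_pocket [('scene', [0.589, 0.12, 0.028], 0.96), ('top', [0.586, 0.119, 0.026], 0.97)]
hatch_bar [('scene', [0.502, 0.145, 0.061], 0.55), ('top', [0.5, 0.146, 0.06], 0.53)]
loupe [([0.777, -0.085, -0.002], 0.67), ([0.507, 0.145, 0.043], 0.56)]
tray []
blower [([0.775, -0.258, 0.002], 0.75)]
dust_cover [([0.777, 0.24, -0.002], 0.62)]
tweezers [([0.443, 0.326, 0.004], 0.6), ([0.586, 0.12, 0.025], 0.22)]
screwdriver []
movement_holder [([0.37, -0.175, 0.0], 0.64)]
0.95 [0.24268087 0.57596018 0.23134434] [ 0.58914283 -0.39105411  0.5891115   0.39106911] [-0.85514356  0.34184828  0.25461281] 1.001490304627641
```

View pics/scene0.png

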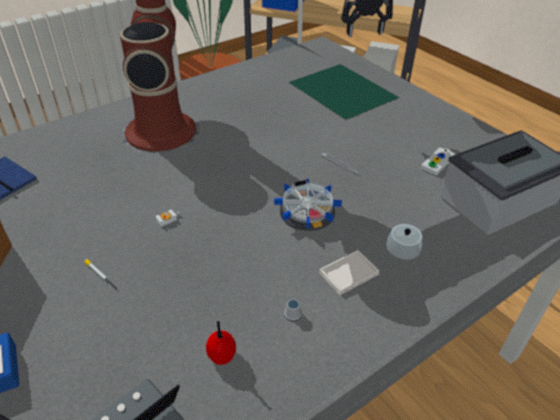

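View pics/top0.png

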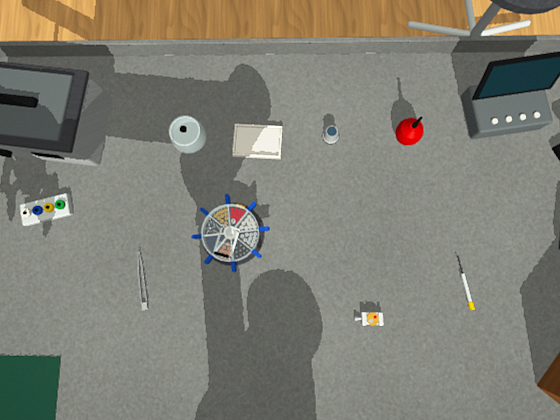

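```bash
cat > h.py <<'E'
import numpy as np,cv2
from plant import state,cams,nets
from scipy.optimize import least_squares
def cam(c):
    i=cams.camera_info(c);K=np.array(i["K"],float);R=cv2.Rodrigues(np.array(i["rvec"],float))[0];t=np.array(i["tvec"],float).ravel();return K,R,t
def onplane(c,uv,z):
    K,R,t=cam(c);uv=np.atleast_2d(uv)
    d=(R.T@np.linalg.inv(K)@np.c_[uv,np.ones(len(uv))].T).T
    o=-R.T@t
    return o+d*((z-o[2])/d[:,2])[:,None]
def blue(p):
    h=cv2.cvtColor(p,cv2.COLOR_RGB2HSV)
    return (h[...,0]>105)&(h[...,0]<130)&(h[...,1]>150)&(h[...,2]>60)
def tabs(p,c="top",z=.042,ctr=(.548,.134)):
    v,u=np.nonzero(blue(p))
    X=onplane(c,np.c_[u,v],z)[:,:2]
    r=np.hypot(*(X-ctr).T);X=X[(r<.1)&(r>.05)]
    def f(q):
        d=X-q[:2];a=np.arctan2(d[:,1],d[:,0])-q[2];r=np.hypot(*d.T)
        return np.r_[r*np.sin(4*a)/4 ]   # multiples of 45deg
    best=min((least_squares(f,[*ctr,a0],loss="soft_l1",f_scale=.003) for a0 in np.radians([0,11,22,33])),key=lambda s:s.cost)
    d=X-best.x[:2]
    return best.x,len(X),np.percentile(np.hypot(*d.T),[5,95]),X
E
python3 - <<'E'
from h import *
p,d=cams.grab_frame("top")
q,n,r,X=tabs(p);a=np.degrees(q[2])%45
print(q[:2],a,n,r)
an=np.degrees(np.arctan2(*(X-q[:2]).T[::-1]));print(np.histogram((an-a+22.5)%360,bins=8,range=(0,360))[0])
K,R,t=cam("top");print(-R.T@t)
cv2.imwrite("pics/z1.png",cv2.resize(p[180:285,170:300],None,fx=6,fy=5.7,interpolation=2)[:,:,::-1])
p,d=cams.grab_frame("scene")
q,n,r,X=tabs(p,"scene");print(q,np.degrees(q[2])%45,n,r)
cv2.imwrite("pics/z2.png",cv2.resize(p[160:245,250:365],None,fx=6.5,fy=6.5,interpolation=2)[:,:,::-1])
E
```

```text
[0.54692971 0.13368199] 6.85077079392036 327 [0.06300733 0.08167511]
[41 31 34 47 45 39 43 47]
[ 0.47041104 -0.00458012  0.85356585]
[0.55460962 0.12990635 0.11638425] 6.668326495675951 290 [0.06259839 0.0857333 ]
```

View pics/z1.png

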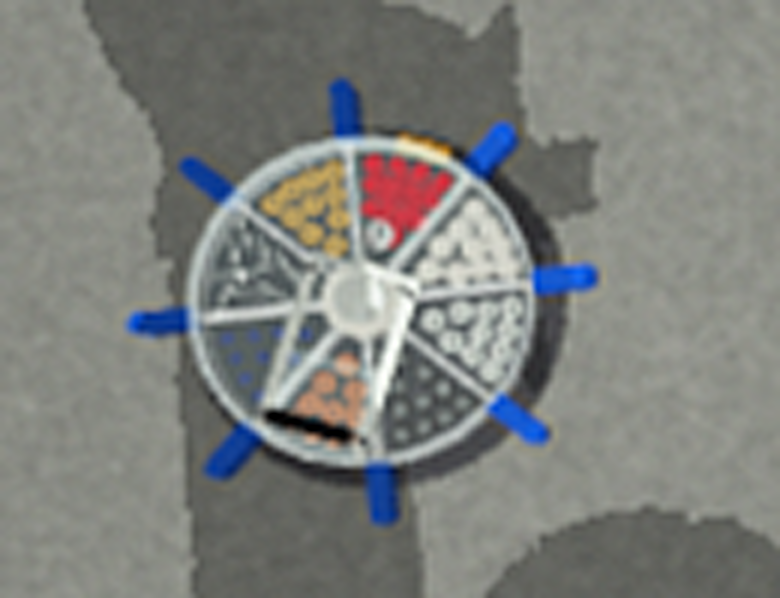

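View pics/z2.png

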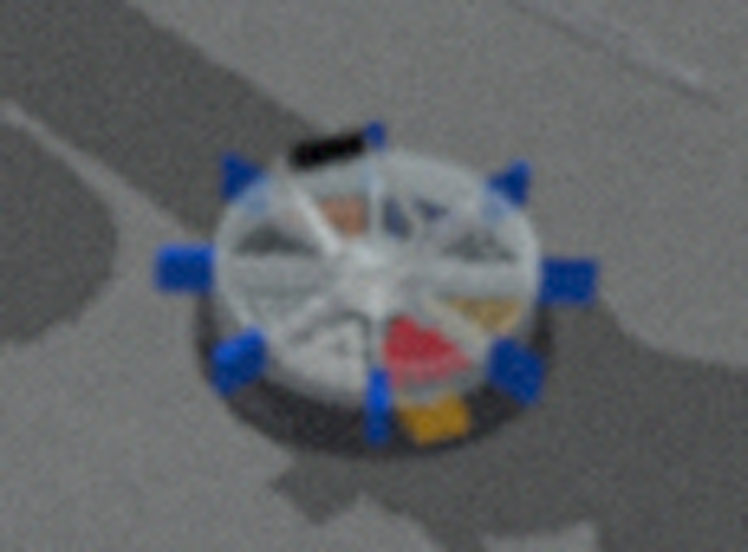

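Run:
```python
import numpy as np
c=np.array([.5475,.134])
for a,r in [(119.5,.112),(119.5,.084),(100,.081),(90,.080),(78,.081),(78,.112)]:
    print(a,r,(c+r*np.array([np.cos(np.radians(a)),np.sin(np.radians(a))])).round(4))
```

```text
119.5 0.112 [0.4923 0.2315]
119.5 0.084 [0.5061 0.2071]
100 0.081 [0.5334 0.2138]
90 0.08 [0.5475 0.214 ]
78 0.081 [0.5643 0.2132]
78 0.112 [0.5708 0.2436]
```

Call:
play_rows([
  [1,[0,0,0],0.06],
  [1,[0.05,-0.05,0],0.126],
  [1,[0.1,-0.1,0],0.126],
  [1,[0.14,-0.15,0],0.126],
  [1,[0.18,-0.2,0],0.126],
])

```text
time: 1.55
tool_pos: [0.3793, 0.4278, 0.2314]
tool_rot: [0.563, -0.428, 0.563, 0.428]
contact_force: [0.2, 0.5, 0.2]
gripper_width: 0.145
```

Call:
play_rows([
  [1,[0,0,0],0],
  [1,[0,0,0],0],
])

```text
time: 1.75
tool_pos: [0.379, 0.4286, 0.2315]
tool_rot: [0.564, -0.426, 0.564, 0.427]
contact_force: [-0.2, 0.4, 0.1]
gripper_width: -0.0
```

Call:
play_rows([
  [1,[0.022,-0.039,-0.01],0],
  [1,[0.045,-0.079,-0.02],0],
  [1,[0.068,-0.118,-0.03],0],
  [1,[0.09,-0.158,-0.04],0],
  [1,[0.113,-0.197,-0.05],0],
])

```text
time: 2.25
tool_pos: [0.4913, 0.2323, 0.1811]
tool_rot: [0.563, -0.428, 0.563, 0.428]
contact_force: [-0.3, 0.9, -0.0]
gripper_width: 0.002
```

Call:
play_rows([
  [1,[0,0,-0.04],0],
  [1,[0,0,-0.08],0],
  [1,[0,0,-0.12],0],
  [1,[0,0,-0.15],0],
  [1,[0,0,-0.151],0],
])

```text
time: 2.75
tool_pos: [0.4867, 0.2323, 0.0252]
tool_rot: [0.56, -0.427, 0.566, 0.429]
contact_force: [0.4, -0.2, -0.7]
gripper_width: -0.0
```

Run:
```python
from h import *
for c in ("scene","top"):
    p,d=cams.grab_frame(c)
    cv2.imwrite(f"pics/{c}a.png",cv2.resize(p[130:300,150:350] if c=="top" else p[120:260,220:400],None,fx=3.9,fy=3.5,interpolation=2)[:,:,::-1])
s=state();print(s["time"],s["tool_pos"],s["contact_force"])
```

```text
2.85 [0.4908331  0.23329247 0.03034633] [-0.1647113   0.55998965  0.3447837 ]
```

View pics/topa.png

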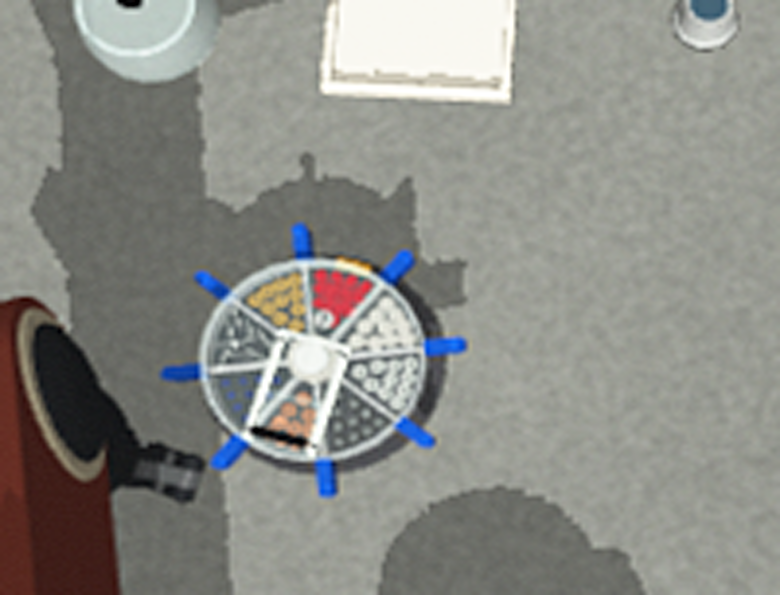

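View pics/scenea.png

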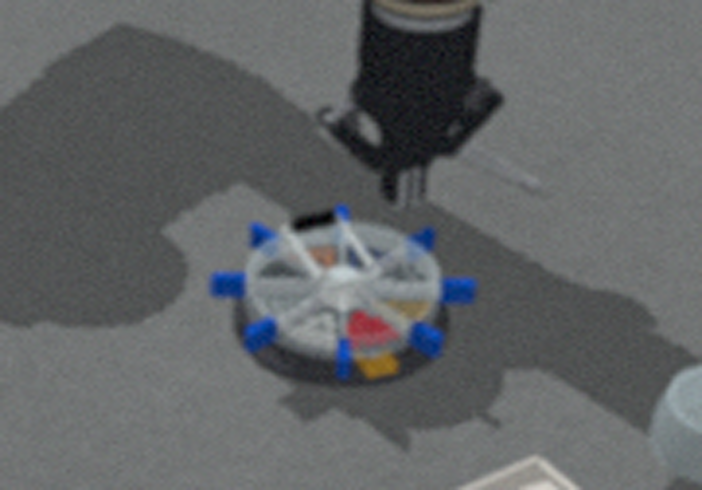

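Call:
play_rows([
  [1,[0.007,-0.012,0],0],
  [1,[0.014,-0.0245,0],0],
  [1,[0.02,-0.023,0],0],
  [1,[0.027,-0.021,0],0],
  [1,[0.034,-0.019,0],0],
])

```text
time: 3.35
tool_pos: [0.5264, 0.2132, 0.0309]
tool_rot: [0.564, -0.427, 0.563, 0.427]
contact_force: [-0.3, -0.6, 0.1]
gripper_width: -0.001
```

Call:
play_rows([
  [1,[0.007,0.001,0],0],
  [1,[0.014,0.0015,0],0],
  [1,[0.021,0.0015,0],0],
  [1,[0.028,0.0015,0],0],
  [1,[0.034,0.001,0],0],
])

```text
time: 3.85
tool_pos: [0.5602, 0.2143, 0.0303]
tool_rot: [0.564, -0.427, 0.563, 0.427]
contact_force: [0.5, 0.6, 0.2]
gripper_width: -0.004
```

```bash
cat > look.py <<'E'
import sys
from h import *
n=sys.argv[1]
p,d=cams.grab_frame("top")
q,m,r,X=tabs(p,ctr=(.547,.134));print("ctr",q[:2].round(4),"tab",round(np.degrees(q[2])%45,2))
print([r["at"] for r in nets.landmark_of("top","ruby_pocket")[:1]])
cv2.imwrite(f"pics/t{n}.png",cv2.resize(p[130:300,150:350],None,fx=3.5,fy=3.5,interpolation=2)[:,:,::-1])
s=state();print(s["time"],s["tool_pos"].round(4),s["contact_force"].round(2))
E
python3 look.py 1
```

```text
ctr [0.5473 0.1337] tab 25.36
[]
3.95 [0.5606 0.2142 0.0306] [-0.3  -0.47 -0.7 ]
```

View pics/t1.png

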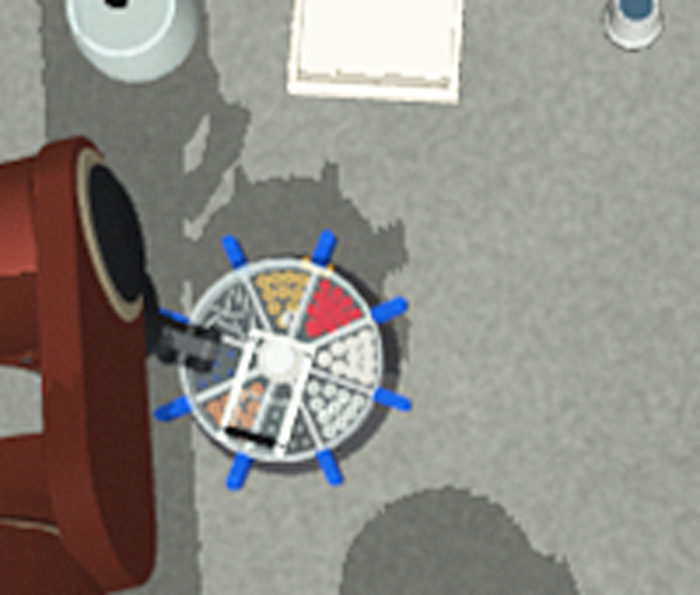

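Call:
play_rows([
  [1,[0.004,-0.0005,0],0],
  [1,[0.008,-0.001,0],0],
  [1,[0.008,-0.001,0],0],
])

```text
time: 4.25
tool_pos: [0.5679, 0.2131, 0.0305]
tool_rot: [0.564, -0.427, 0.563, 0.427]
contact_force: [0.3, -0.7, 0.8]
gripper_width: -0.001
```

```bash
python3 look.py 2
```

```text
ctr [0.547  0.1339] tab 6.4
[[0.5676, 0.0933, 0.0269]]
4.35 [0.5674 0.2131 0.0304] [0.09 0.45 0.01]
```

View pics/t2.png

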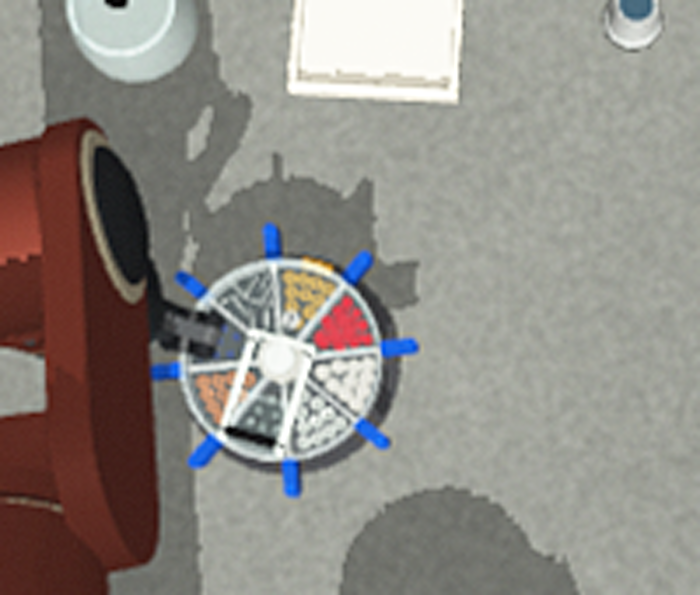

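Call:
play_rows([
  [1,[0.003,0.018,0],0],
  [1,[0.006,0.038,0],0],
  [1,[-0.035,0.04,0],0],
  [1,[-0.07,0.025,0],0],
  [1,[-0.0755,0.0185,0],0],
])

```text
time: 4.85
tool_pos: [0.4873, 0.2324, 0.0283]
tool_rot: [0.561, -0.427, 0.564, 0.429]
contact_force: [1.1, 0.0, 0.4]
gripper_width: 0.001
```

Call:
play_rows([
  [1,[0.007,-0.012,0],0],
  [1,[0.014,-0.0245,0],0],
  [1,[0.02,-0.023,0],0],
  [1,[0.027,-0.021,0],0],
  [1,[0.034,-0.019,0],0],
])

```text
time: 5.35
tool_pos: [0.5273, 0.2128, 0.0305]
tool_rot: [0.564, -0.427, 0.563, 0.427]
contact_force: [-0.8, 0.2, -0.6]
gripper_width: -0.001
```

Call:
play_rows([
  [1,[0.007,0.001,0],0],
  [1,[0.014,0.0015,0],0],
  [1,[0.021,0.0015,0],0],
  [1,[0.028,0.0015,0],0],
  [1,[0.034,0.001,0],0],
])

```text
time: 5.85
tool_pos: [0.5607, 0.2138, 0.0304]
tool_rot: [0.564, -0.428, 0.563, 0.427]
contact_force: [-0.6, 0.3, -0.5]
gripper_width: -0.002
```

Call:
play_rows([
  [1,[0.004,-0.0005,0],0],
  [1,[0.008,-0.001,0],0],
  [1,[0.008,-0.001,0],0],
  [1,[0.008,-0.001,0],0],
])

```text
time: 6.25
tool_pos: [0.5678, 0.2126, 0.0303]
tool_rot: [0.563, -0.427, 0.563, 0.427]
contact_force: [-0.3, 0.1, 1.0]
gripper_width: 0.003
```

```bash
python3 look.py 3
```

```text
ctr [0.547  0.1339] tab 6.43
[[0.5374, 0.0934, 0.0248]]
6.35 [0.5676 0.2127 0.0303] [-0.14 -0.72 -0.16]
```

View pics/t3.png

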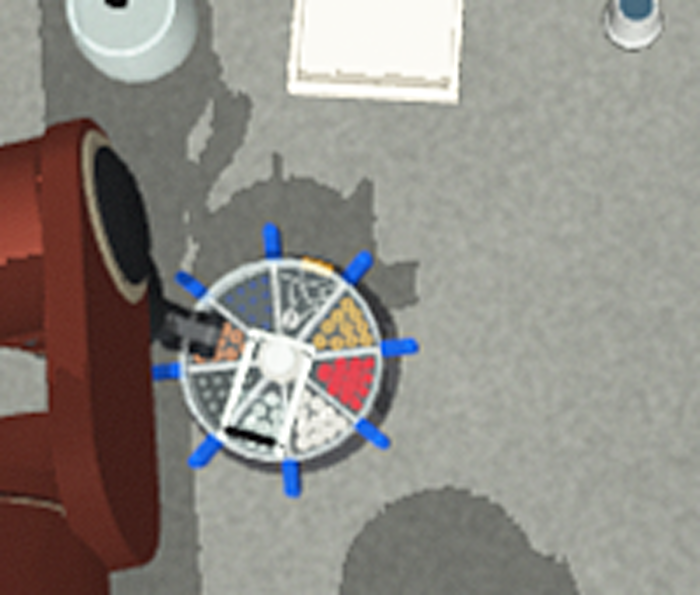

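Second click confirmed: the ruby compartment is now at (345,382), two steps from the hatch. Next is the third click.

Call:
play_rows([
  [1,[0.003,0.018,0],0],
  [1,[0.006,0.038,0],0],
  [1,[-0.035,0.04,0],0],
  [1,[-0.07,0.025,0],0],
  [1,[-0.0755,0.0185,0],0],
])

```text
time: 6.85
tool_pos: [0.4879, 0.2319, 0.0284]
tool_rot: [0.561, -0.427, 0.564, 0.429]
contact_force: [-0.0, 0.4, -0.3]
gripper_width: 0.001
```

Call:
play_rows([
  [1,[0.007,-0.012,0],0],
  [1,[0.014,-0.0245,0],0],
  [1,[0.02,-0.023,0],0],
  [1,[0.027,-0.021,0],0],
  [1,[0.034,-0.019,0],0],
])

```text
time: 7.35
tool_pos: [0.5278, 0.2123, 0.0305]
tool_rot: [0.564, -0.427, 0.563, 0.427]
contact_force: [-0.5, -0.1, 0.4]
gripper_width: 0.001
```

Call:
play_rows([
  [1,[0.007,0.001,0],0],
  [1,[0.014,0.0015,0],0],
  [1,[0.021,0.0015,0],0],
  [1,[0.028,0.0015,0],0],
  [1,[0.034,0.001,0],0],
])

```text
time: 7.85
tool_pos: [0.5613, 0.2133, 0.0304]
tool_rot: [0.564, -0.428, 0.563, 0.427]
contact_force: [-0.7, 0.8, -0.3]
gripper_width: -0.005
```

Call:
play_rows([
  [1,[0.004,-0.0005,0],0],
  [1,[0.008,-0.001,0],0],
  [1,[0.008,-0.001,0],0],
  [1,[0.008,-0.001,0],0],
])

```text
time: 8.25
tool_pos: [0.5683, 0.2121, 0.0303]
tool_rot: [0.563, -0.427, 0.563, 0.427]
contact_force: [0.1, -0.0, -0.6]
gripper_width: -0.001
```

```bash
python3 look.py 4
```

```text
ctr [0.547  0.1339] tab 6.41
[]
8.35 [0.5681 0.2122 0.0302] [-0.53 -0.65 -1.29]
```

View pics/t4.png

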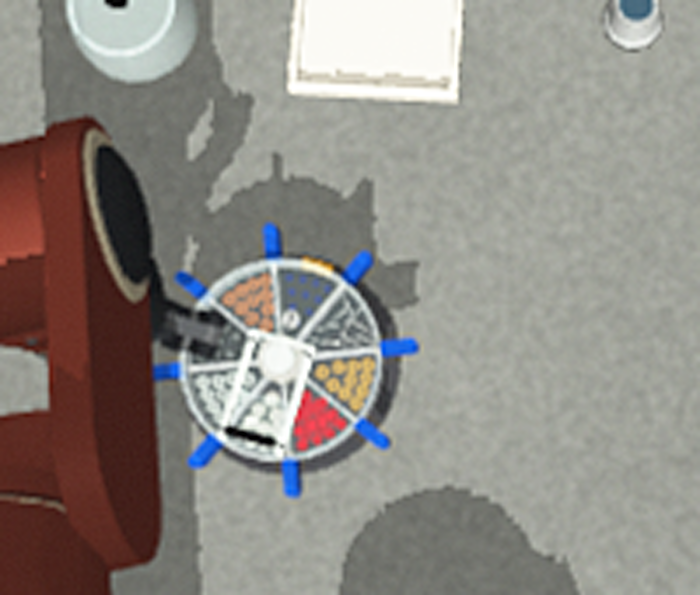

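Third click confirmed: the ruby compartment is at (320,422), one step from the hatch. Last click.

Call:
play_rows([
  [1,[0.003,0.018,0],0],
  [1,[0.006,0.038,0],0],
  [1,[-0.035,0.04,0],0],
  [1,[-0.07,0.025,0],0],
  [1,[-0.0755,0.0185,0],0],
])

```text
time: 8.85
tool_pos: [0.4884, 0.2314, 0.0284]
tool_rot: [0.561, -0.427, 0.564, 0.429]
contact_force: [0.3, 0.1, -1.1]
gripper_width: -0.002
```

Call:
play_rows([
  [1,[0.007,-0.012,0],0],
  [1,[0.014,-0.0245,0],0],
  [1,[0.02,-0.023,0],0],
  [1,[0.027,-0.021,0],0],
  [1,[0.034,-0.019,0],0],
])

```text
time: 9.35
tool_pos: [0.5282, 0.2118, 0.0305]
tool_rot: [0.564, -0.427, 0.563, 0.427]
contact_force: [-0.5, -0.3, 0.5]
gripper_width: 0.005
```

Call:
play_rows([
  [1,[0.007,0.001,0],0],
  [1,[0.014,0.0015,0],0],
  [1,[0.021,0.0015,0],0],
  [1,[0.028,0.0015,0],0],
  [1,[0.034,0.001,0],0],
])

```text
time: 9.85
tool_pos: [0.5618, 0.2128, 0.0305]
tool_rot: [0.564, -0.428, 0.563, 0.427]
contact_force: [0.0, -0.8, -0.6]
gripper_width: -0.001
```

Call:
play_rows([
  [1,[0.004,-0.0005,0],0],
  [1,[0.008,-0.001,0],0],
  [1,[0.008,-0.001,0],0],
  [1,[0.008,-0.001,0],0],
])

```text
time: 10.25
tool_pos: [0.5688, 0.2117, 0.0303]
tool_rot: [0.563, -0.427, 0.563, 0.427]
contact_force: [0.6, -0.9, 0.0]
gripper_width: 0.001
```

Call:
play_rows([
  [1,[0.003,0.018,0],0],
  [1,[0.006,0.038,0],0],
  [1,[0.006,0.038,0.03],0],
  [1,[0.006,0.038,0.07],0],
  [1,[0.006,0.038,0.07],0],
])

```text
time: 10.75
tool_pos: [0.579, 0.2529, 0.1075]
tool_rot: [0.567, -0.429, 0.559, 0.426]
contact_force: [-0.4, 0.5, 0.1]
gripper_width: -0.005
```

```bash
python3 look.py 5
python3 - <<'E'
from h import *
p,d=cams.grab_frame("top")
def cent(m,z):
    v,u=np.nonzero(m);print(len(u),onplane("top",[[u.mean(),v.mean()]],z).round(4))
h=cv2.cvtColor(p,cv2.COLOR_RGB2HSV)
roi=np.zeros(p.shape[:2],bool);roi[195:270,200:265]=1
cent(roi&(p.max(2)<40),.060)
cent(roi&((h[...,0]<5)|(h[...,0]>172))&(h[...,1]>150),.027)
for n in ("hatch_bar","window"): print(n,[(np.round(r["at"],4),r["score"]) for c in ["top"] for r in nets.landmark_of(c,n)[:1]])
E
```

```text
ctr [0.5471 0.1339] tab 6.38
[[0.5087, 0.141, 0.025]]
10.85 [0.5758 0.2515 0.1021] [ 0.14 -0.2  -0.12]
24 [[0.4999 0.1486 0.06  ]]
63 [[0.5091 0.1474 0.027 ]]
hatch_bar [(array([0.4988, 0.149 , 0.0627]), 0.64)]
window [(array([0.5071, 0.1409, 0.0447]), 0.65)]
```

View pics/t5.png

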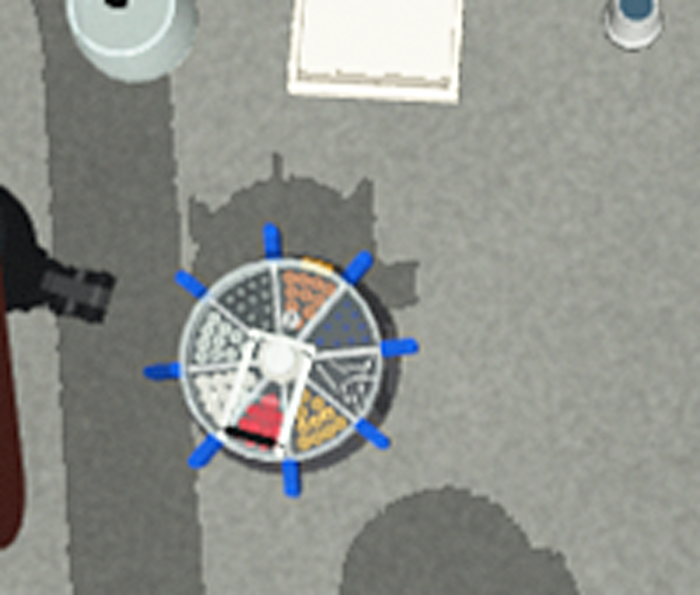

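Call:
play_rows([
  [1,[-0.03,-0.02,0.01],0],
  [1,[-0.06,-0.045,0.01],0],
  [1,[-0.085,-0.072,0.01],0],
  [1,[-0.104,-0.096,0.01],0],
  [1,[-0.104,-0.096,0],0],
])

```text
time: 11.5
tool_pos: [0.4688, 0.1521, 0.0993]
tool_rot: [0.563, -0.427, 0.564, 0.427]
contact_force: [-0.1, 0.9, 0.2]
gripper_width: -0.001
```

Call:
play_rows([
  [1,[0,0,-0.013],0],
  [1,[0,0,-0.026],0],
  [1,[0,0,-0.038],0],
  [1,[0,0,-0.045],0],
  [1,[0,0,-0.045],0],
])

```text
time: 12.0
tool_pos: [0.4698, 0.1538, 0.0533]
tool_rot: [0.562, -0.427, 0.564, 0.428]
contact_force: [0.1, 0.3, 0.3]
gripper_width: -0.001
```

```bash
python3 look.py 6;  python3 - <<'E'
from h import *
p,d=cams.grab_frame("scene")
cv2.imwrite("pics/s6.png",cv2.resize(p[120:260,220:400],None,fx=4,fy=4,interpolation=2)[:,:,::-1])
E
```

```text
ctr [0.5476 0.1339] tab 6.17
[[0.5075, 0.1434, 0.0245]]
12.1 [0.471  0.1539 0.0551] [ 0.7  -0.02  0.05]
```

View pics/t6.png

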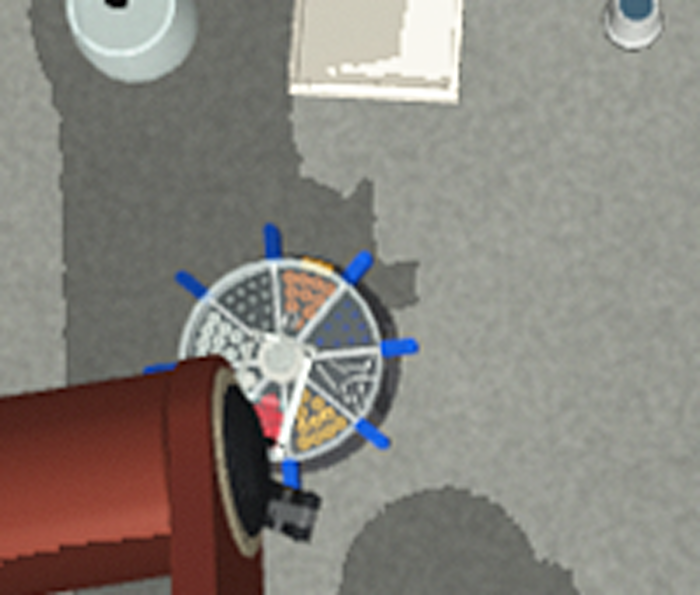

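View pics/s6.png

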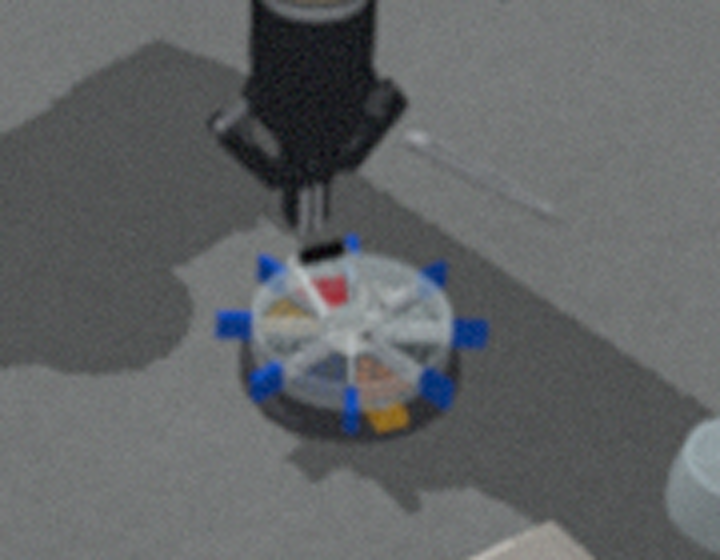

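Call:
play_rows([
  [1,[0.005,-0.001,0.0015],0],
  [1,[0.01,-0.002,0.0015],0],
  [1,[0.0145,-0.0035,0.0015],0],
  [1,[0.019,-0.0045,0.0015],0],
  [1,[0.024,-0.006,0.0015],0],
])

```text
time: 12.65
tool_pos: [0.4952, 0.1476, 0.0569]
tool_rot: [0.563, -0.427, 0.563, 0.427]
contact_force: [-1.1, -0.1, 0.7]
gripper_width: -0.001
```

Call:
play_rows([
  [1,[0.005,-0.0015,0],0],
  [1,[0.0095,-0.003,0],0],
  [1,[0.0125,-0.0035,0],0],
  [1,[0.0155,-0.0045,0],0],
  [1,[0.0155,-0.0045,0],0],
])

```text
time: 13.15
tool_pos: [0.5107, 0.143, 0.0568]
tool_rot: [0.563, -0.427, 0.563, 0.427]
contact_force: [0.1, -0.9, 0.5]
gripper_width: 0.0
```

```bash
python3 look.py 7;  python3 - <<'E'
from h import *
p,d=cams.grab_frame("scene")
cv2.imwrite("pics/s7.png",cv2.resize(p[120:260,220:400],None,fx=4,fy=4,interpolation=2)[:,:,::-1])
print([(np.round(r["at"],4),r["score"]) for r in nets.landmark_of("scene","hatch_bar")[:1]])
E
```

```text
ctr [0.5465 0.1333] tab 6.78
[]
13.25 [0.5104 0.1431 0.0568] [ 0.11 -0.26 -0.09]
[(array([0.5282, 0.1385, 0.0605]), 0.42)]
```

View pics/s7.png

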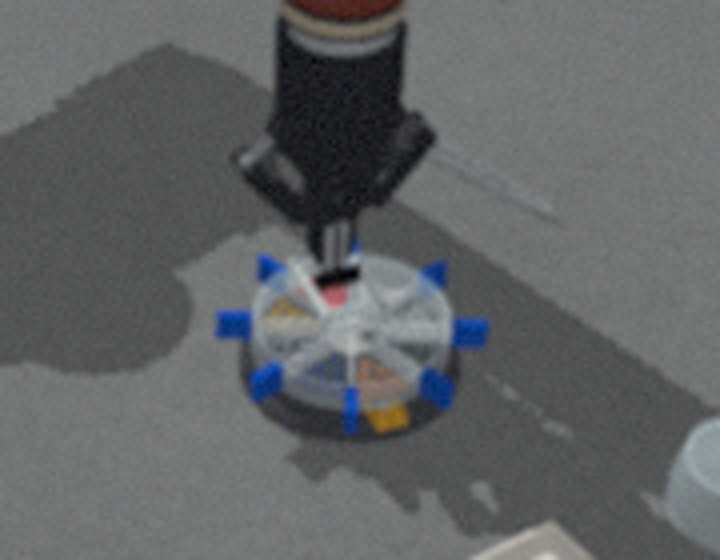

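Call:
play_rows([
  [1,[0.002,-0.0005,0],0],
  [1,[0.004,-0.001,0],0],
  [1,[0.004,-0.001,0],0],
])

```text
time: 13.65
tool_pos: [0.5145, 0.1421, 0.0568]
tool_rot: [0.563, -0.427, 0.563, 0.427]
contact_force: [0.4, 0.1, -0.7]
gripper_width: -0.001
```

Call:
play_rows([
  [1,[0.001,-0.0005,0],0],
  [1,[0.0015,-0.0005,0],0],
  [1,[0.0015,-0.0005,0],0],
])

```text
time: 13.95
tool_pos: [0.5159, 0.1417, 0.0568]
tool_rot: [0.563, -0.427, 0.563, 0.427]
contact_force: [0.0, 0.4, 0.1]
gripper_width: 0.004
```

Call:
play_rows([
  [1,[0.001,-0.0005,0],0],
  [1,[0.0015,-0.0005,0],0],
  [1,[0.0015,-0.0005,0],0],
])

```text
time: 14.25
tool_pos: [0.517, 0.1412, 0.0567]
tool_rot: [0.563, -0.427, 0.564, 0.428]
contact_force: [-2.7, 1.1, 0.8]
gripper_width: -0.001
```

```bash
python3 look.py 8;  python3 - <<'E'
from h import *
p,d=cams.grab_frame("scene")
cv2.imwrite("pics/s8.png",cv2.resize(p[120:260,220:400],None,fx=4,fy=4,interpolation=2)[:,:,::-1])
print([(np.round(r["at"],4),r["score"]) for r in nets.landmark_of("scene","hatch_bar")[:1]])
E
```

```text
ctr [0.5457 0.1326] tab 7.39
[[0.3695, -0.1743, 0.0023]]
14.35 [0.517  0.1412 0.0567] [-1.69  1.8   0.58]
[(array([0.5304, 0.1372, 0.0598]), 0.48)]
```

View pics/s8.png

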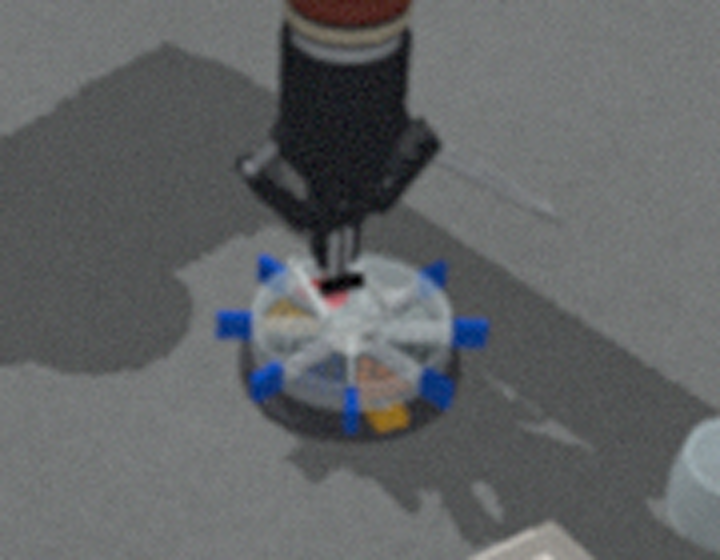

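Call:
play_rows([
  [1,[-0.005,0.0015,0],0],
  [1,[-0.015,0.004,0.002],0],
  [1,[-0.03,0.008,0.02],0],
  [1,[-0.04,0.011,0.06],0],
  [1,[-0.04,0.011,0.1],0],
])

```text
time: 14.95
tool_pos: [0.4748, 0.1524, 0.1566]
tool_rot: [0.562, -0.427, 0.564, 0.428]
contact_force: [-0.3, -0.3, -0.2]
gripper_width: 0.001
```

Call:
play_rows([
  [1,[-0.02,0.045,0.01],0],
  [1,[-0.04,0.085,0.02],0],
  [1,[-0.06,0.125,0.02],0],
  [1,[-0.08,0.165,0.02],0],
  [1,[-0.08,0.165,0.02],0],
])

```text
time: 15.45
tool_pos: [0.3946, 0.3207, 0.1772]
tool_rot: [0.563, -0.429, 0.561, 0.43]
contact_force: [0.4, -0.5, 0.1]
gripper_width: -0.002
```

```bash
python3 look.py 9
python3 - <<'E'
from h import *
p,d=cams.grab_frame("top")
roi=np.zeros(p.shape[:2],bool);roi[195:270,200:265]=1
m=roi&(p.max(2)<40);v,u=np.nonzero(m);b=onplane("top",[[u.mean(),v.mean()]],.06)[0];print(len(u),b.round(4),"r",np.hypot(*(b[:2]-[.547,.1339])))
for n in ("hatch_bar","window","ruby_pocket","organizer"): print(n,[(np.round(r["at"],4),r["score"]) for c in ["top"] for r in nets.landmark_of(c,n)[:1]])
E
```

```text
ctr [0.5472 0.1338] tab 6.37
[[0.5099, 0.1442, 0.0252]]
15.55 [0.3965 0.3177 0.1769] [ 0.31  0.57 -0.3 ]
29 [0.5267 0.1383 0.06  ] r 0.02081132944823411
hatch_bar [(array([0.5291, 0.1358, 0.0615]), 0.76)]
window [(array([0.5075, 0.1424, 0.0477]), 0.82)]
ruby_pocket [(array([0.5089, 0.1414, 0.0257]), 0.92)]
organizer [(array([ 0.5505,  0.1323, -0.0028]), 0.88)]
```

View pics/t9.png

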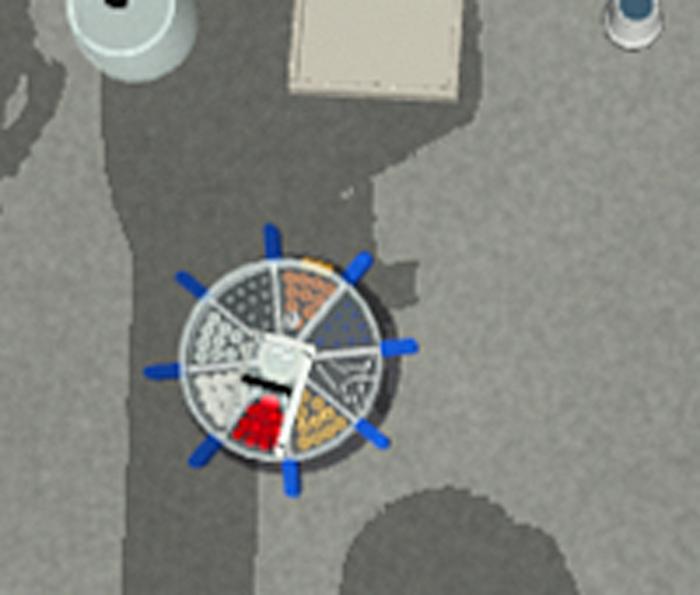

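Run:
```python
from h import *
d=np.array([.961,-.276])
def bar(p,c,box):
    r0,r1,c0,c1=box;g=p[r0:r1,c0:c1].max(2).astype(float);w=np.clip(70-g,0,None)
    lab=cv2.connectedComponentsWithStats((w>10).astype(np.uint8))
    k=1+np.argmax([w[lab[1]==i].sum() for i in range(1,lab[0])]);w=w*(lab[1]==k)
    v,u=np.nonzero(w);ww=w[v,u];return onplane(c,[[np.average(u,weights=ww)+c0,np.average(v,weights=ww)+r0]],.058)[0][:2],lab[2][k][4]
for c,box in (("top",(205,262,210,250)),("scene",(176,210,285,330))):
    a=cv2.imread(f"pics/{c}0.png")[:,:,::-1];b=cams.grab_frame(c)[0]
    A,B=bar(a,c,box),bar(b,c,box);print(c,A,B,(B[0]-A[0])@d)
    cv2.imwrite(f"pics/e_{c}.png",cv2.resize(b[box[0]:box[1],box[2]:box[3]],None,fx=10,fy=10,interpolation=0)[:,:,::-1])
```

```text
top (array([0.49993674, 0.14910295]), np.int32(34)) (array([0.53027762, 0.13931328]), np.int32(27)) 0.031859536275094615
scene (array([0.50026033, 0.14758808]), np.int32(41)) (array([0.53190998, 0.13965808]), np.int32(34)) 0.03260398499354642
```

View pics/e_scene.png

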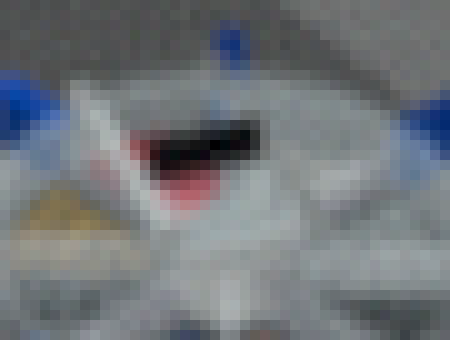

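Both cameras put the hatch opening at about 32 mm, so it is at its stop. Rubies show in the window and the arm is clear, so I'm handing in.

```bash
python3 -c "
from plant import workorder;print(workorder.job_done())"
```

```text
the job is handed in; nothing more can be done
None
```

The job is handed in: the ruby compartment is clicked in under the hatch, and the hatch is fully open. `job_done` gives no verdict, so this rests on my own checks.

- **Wheel:** I turned it four clicks clockwise, flicking the tab on the organizer's left side with the shut fingertips. I checked in the top camera after each click that the ruby compartment had moved one step.
- **Hatch:** I pushed it by the outer side of its black bar until the force rose to about 3 N, taken as the stop, then backed the arm away.

**Last checks**
- **Hatch opening:** comparing the bar's position before and after gives 31.9 mm in the top camera and 32.6 mm in the scene camera, against a full opening of 32 mm. A rougher first threshold gave 28.6 mm, still above the required 26 mm.
- **Ruby compartment:** the network placed it within about 2 mm of the window centre. The tabs sit within 0.5° of where they stood at the start, so the wheel is on a click.
- **Organizer:** its centre was within about 1 mm of where it started.
- **Bystanders:** I did not measure them again. The arm touched none that I know of, and those in the last picture looked unmoved.
- **Robot:** clear of everything. The job took about 15.6 s of the 72 s.

**Readings that disagreed:** with the arm covering part of the view, one tab fit was off by about 1° and one ruby detection was false. The ruby detection came out right once the arm had withdrawn, and so did the tab fit.

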